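# Make one foil impression on the stamping press

## Robot

A 6-joint arm with a two-finger parallel gripper is mounted at the origin on the work surface. World frame = base frame: x ahead of the robot, y to its left, z up, the work surface at z = 0. Lengths are in mm, angles in degrees, forces in N, time in s.
With the tool pointing down it reaches from about 350 to 850 mm from the base axis. Payload 8.1 kg.
Tool frame: the origin (TCP) lies where the fingers leave the gripper's body, on its centre line; the fingertips stand 73 mm ahead of it and the grasp point (between the pads) lies 54 mm ahead of it; z points along the fingers, y is the line along which they close (so a half turn about z gives the same grasp; the last joint's range is limited). The gripper opens to 85 mm and grips with 20 to 120 N. Pads are 22 mm wide; open, the fingers measure 114 mm over their backs; the gripper's body (76 mm by 85 mm) begins 54 mm behind the grasp point. The pads swing forward as they close: fully open they stand 13 mm farther back than shut.
Start: joints at [66.727, 7.471, 85.268, -0, 87.261, -4.893], TCP at [189.174, 569.402, 303.892] pointing down, gripper open.
Joint ranges: [-169.43, 169.43], [-51.17, 129.36], [1.28, 143.12], [-76.62, 256.62], [0, 156.53], [-152.29, 152.29]. Speed limits (degrees/s): [136.94, 136.94, 159.86, 180, 180, 180].

## Interface

Orientations are given as [roll, pitch, yaw] about the fixed x, y, z axes, in that order (R = Rz(yaw) Ry(pitch) Rx(roll)).
In Python, from bench import sense, optics, r gives the robot as it stands.
- The arm moves only by the tool servo_tool, never from a script. Its argument "plan" is a list that holds one entry, the list of rows, each a list of 5 numbers: the shift along the world's x, y, z in m, then the turn about the world's z in degrees, then the finger opening in m, from 0 to 0.0854. A call has 1 to 10 rows; each row shifts and turns the commanded pose from where the row before left it; what a row does not reach is not made up. A row lasts 1/10 s, in which the tool goes at most 50 mm and 8.59 degrees, less where a joint would pass 70% of its speed; a pose out of reach is approached as far as the arm can. A call is refused whole if a number of a shift passes 0.05 or a number of a turn 8.59, either way. A call with a gripper value outside its range is refused whole. The fingers move at their own pace and stop on an object; "force" is the grip in N (left out, the last holds). Time passes only in rows, so rows that do not move let the fingers close. It gives the time, the measured TCP pose, the force, the opening and the grip force at its end, in the units of the state.
- sense(): the state, without advancing time (a new reading comes with each control period).
- optics.snapshot(name): name is "side" or "top"; returns a dict with "frame" (420x560x3 uint8, blue, green, red), "fx", "fy", "cx", "cy" (pixels), "dist_coeffs" ([k1, k2, p1, p2, k3] as OpenCV has them; the pictures are not rectified), "cam_to_world" (4x4, takes a point from camera to world coordinates). Camera axes: x right, y down, z forward; pixel columns grow to the right and rows downward; lengths in mm; the calibration is good to about 2 mm. A picture is of the moment at which its call begins. There is no depth.
- r.hand_in(): hands the job in; it is judged then, once.
The state is a dict: "time": time; "joint_pos": joint angles; "qd": joint speeds; "joint_efforts": joint torques, N m; "tool_pos": TCP position; "tcp_rot": TCP orientation; "ft_force": force on the tool from outside, world axes, zero at the start; "wrist_torque": the same for the moment, N m; "finger_gap": finger opening in mm; "grip_force": force on a finger pad.
Only numpy, scipy, OpenCV 4.12 (cv2) and the standard library are available. Lean on these libraries where they do the work, as an engineer would, in place of code of your own. Each camera call takes 0.05 s, during which the arm holds its last target. There are 200 camera calls.

## Task

Make one foil impression: push the pulled-out work table of the press fully home under its head, then switch the drive on by pressing the raised far end of the black rocker on the control desk fully down, then press the green stamp button fully down, keep it down for at least two seconds while the foil bonds, and let it come up again. Keep to that order, so that nothing is live while the table is out. Keep off the hot head and the red emergency stop, and leave the foil roll, the card box and the die block where they stand.

Things in the scene. Friction and masses are not known exactly. Their poses are not given: they have to be found in the camera images.
- press: dark steel table-top foil press at the right, 360 mm long, 425 mm tall, fixed; column and air cylinder at the back, a foil reel on either side of the head. Origin: on the bench straight under the middle of the head. Its x axis is level, from its front to its column: the direction to push the table. Its y axis runs along the table's width. Its front looks roughly to the robot's left (world +y)
- lip (a point): top middle of the outer face of the work table's front lip, an upright aluminium strip 220 mm wide, 8 thick, from 92 to 122 mm over the bench; the dark plate behind it is 112 mm high, with sheet and card up to 4 mm on it. The air in front of the lip is free. Axes as the press's. At home the lip's outer face is 204 mm in front of the press's origin, 150 mm in front of the head
- worktable (a joint): how far the work table is pulled out from home, in m: 0 is home, against a firm stop; 0.12 is fully out. It slides stiffly (about 3 N of friction) and stays where it is left
- head: heated head of the press: an aluminium block 100 x 150 mm with a brass die under it. Origin: middle of the underside of the die, 137 mm above the bench when up. Driven by the stamp button: it sinks 24 mm when the button is fully down and rises again with it. Do not touch it
- console: grey control desk, 150 mm deep (x), 250 wide (y), fixed. Origin: on the bench under its middle. Its flat top is 48 mm high at the near edge, 61 in the middle, 74 at the far edge: it falls 10 degrees to its own -x side (the robot's). In a row 75 mm apart, from its +y to its -y side: black rocker, green stamp button, red emergency stop. Display and lamps farther back, up to 9 mm high
- rocker_end (a point): tip of the far half (with the white bar) of the black rocker: middle of its top edge. The rocker is 38 mm long along the desk's x, 26 wide, V-shaped in profile, pivoted at its middle about the desk's y axis. Off: the far half stands up, its tip 17 mm over the panel, 16 mm beyond the pivot. On: it lies parallel to the panel, its top face 9.5 mm over it, and the near half stands up
- rocker (a joint): rocker angle in rad: 0 is off (far end up), 0.42 is fully on (far end down, at its stop). It starts within 0.06 of off and stays where it is left; about 3 N at the far end moves it
- stamp_top (a point): middle of the top of the green stamp button, a mushroom 36 mm wide, 20 mm over the panel when up. Its z axis is the axis of the button, square to the panel
- stamp (a joint): how far the green stamp button is pressed in, in m: 0 is up, 0.008 is fully down against its stop. Spring: about 1 N at the start and 6 N fully down; it comes up by itself
- estop_top (a point): middle of the top of the red emergency stop, a mushroom 40 mm wide on a yellow disc, 34 mm over the panel. Do not press it
- estop (a joint): how far the emergency stop is pressed in, in m: 0 is up, 0.006 is fully down
- foil_roll: loose roll of gold foil standing on end, 60 mm in diameter, 64 mm tall, 0.25 kg. Origin: middle of its underside. Leave alone
- card_box: loose card box: a brown tray 60 x 96 x 34 mm heaped with white cards to 50 mm, 0.25 kg. Origin: middle of its underside. Leave alone
- die_block: loose stamping die on an aluminium block 50 x 70 x 22 mm with brass plates on top to 33 mm, 0.35 kg. Origin: middle of its underside. Leave alone

How it is judged:
By the outcome, as a careful person would: the job done as asked, in the order asked, and still so for the second after the job is handed in, with the robot touching nothing.
It also fails if it takes over 56 s, if anything falls off the work surface, if the arm or the gripper's body presses on something with over 40 N, if the wrist force passes 120 N, or if a joint passes its speed limit or range.

## Working session

There is one attempt and no reset: what is moved stays moved. The work goes in short steps, Python scripts to look and compute and a tool call to move; the robot and the scene stay as the last step left them, time stands still between calls to the robot, and variables do not carry over. Pictures are saved under pics/ and viewed, at most 10 in all, crops included, and the job is handed in when it is done.

Besides the shell and the picture viewer there is one more tool, called after "Emit:" in YAML: its name, and indented under it one key for each argument. servo_tool: Moves the arm, as the interface text tells. Its arguments: {"type":"object","properties":{"plan":{"type":"array"},"force":{"type":"number"}},"required":["plan"]}

```bash
mkdir -p pics; ls; python3 - <<'E'
from bench import sense, optics, r
import cv2,pickle,numpy as np
for n in("side","top"):
    s=optics.snapshot(n); pickle.dump(s,open(n+".pkl","wb")); cv2.imwrite(f"pics/{n}0.png",s["frame"])
    print(n,s["fx"],s["dist_coeffs"],np.round(s["cam_to_world"],3).tolist())
s=sense();print({k:np.round(v,2).tolist() for k,v in s.items()})
E
```

```text
pics
side 387.84070500733264 [-0.10452331  0.          0.          0.          0.        ] [[-0.999, -0.019, 0.044, 513.444], [-0.048, 0.511, -0.858, 794.151], [-0.006, -0.859, -0.511, 613.114], [0.0, 0.0, 0.0, 1.0]]
top 423.92510432823263 [-0.10819997  0.          0.          0.          0.        ] [[-0.008, -0.999, 0.041, 520.709], [-1.0, 0.007, -0.017, -45.208], [0.017, -0.041, -0.999, 1168.364], [0.0, 0.0, 0.0, 1.0]]
{'time': 0.1, 'joint_pos': [66.73, 7.51, 85.32, 0.0, 87.26, -4.89], 'qd': [-0.1, -0.07, -0.03, -0.01, -0.04, -0.1], 'joint_efforts': [-0.0, -57.1, -50.19, -0.0, 0.01, 0.0], 'tool_pos': [189.02, 569.05, 302.91], 'tcp_rot': [-179.9, -0.01, 161.62], 'ft_force': [0.08, 0.12, -0.42], 'wrist_torque': [-0.02, -0.03, 0.07], 'grip_force': 0.0, 'finger_gap': 85.26}
```

View pics/side0.png

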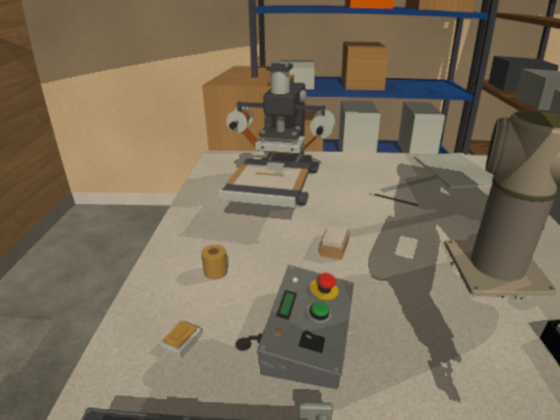

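View pics/top0.png

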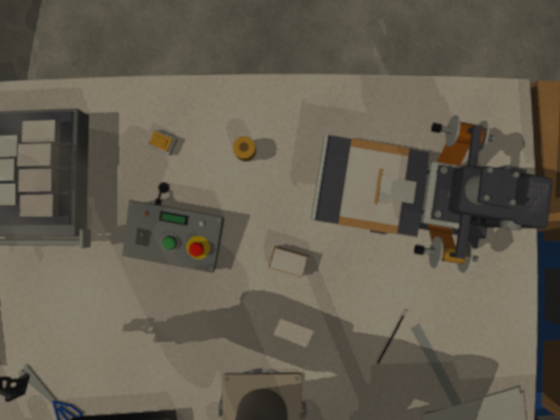

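The side view shows the lip at about (225–298, 195), green at (320,310), red at (326,282) and the rocker at (312,341). The top view shows the lip edge from (327,137) to (315,220), green at (169,243), red at (198,248) and the rocker at (143,236). Next I'll take enlarged crops for the exact pixels.

```bash
cat > h.py <<'E'
import numpy as np,cv2
def ray(s,uv):
    K=np.array([[s["fx"],0,s["cx"]],[0,s["fy"],s["cy"]],[0,0,1]])
    p=cv2.undistortPoints(np.array([[uv]],float),K,np.array(s["dist_coeffs"]))[0,0]
    T=np.array(s["cam_to_world"]); d=T[:3,:3]@np.array([p[0],p[1],1]); return T[:3,3],d/np.linalg.norm(d)
def plane(s,uv,z):
    o,d=ray(s,uv); return o+d*(z-o[2])/d[2]
def tri(a,ua,b,ub):
    o,d=ray(a,ua);p,e=ray(b,ub)
    t=np.linalg.lstsq(np.c_[d,-e],p-o,rcond=None)[0]
    x,y=o+d*t[0],p+e*t[1]; return (x+y)/2,np.linalg.norm(x-y)
def blob(f,c):
    hsv=cv2.cvtColor(f,cv2.COLOR_BGR2HSV); h,s,v=cv2.split(hsv)
    m=((h>50)&(h<80)&(s>140)&(v>60)) if c=="g" else (((h<6)|(h>174))&(s>170)&(v>100))
    n,l,st,ce=cv2.connectedComponentsWithStats(m.astype(np.uint8))
    return [(st[i].tolist(),ce[i].round(1).tolist()) for i in range(1,n) if st[i][4]>30]
E
python3 - <<'E'
import pickle,cv2,numpy as np
from h import *
S,T=[pickle.load(open(n+".pkl","rb")) for n in("side","top")]
for n,s in(("S",S),("T",T)):
    for c in "gr": print(n,c,blob(s["frame"],c))
def crop(s,x,y,w,h,k): return cv2.resize(s["frame"][y:y+h,x:x+w],None,fx=k,fy=k,interpolation=cv2.INTER_CUBIC)
a=crop(S,255,260,110,130,4) # 440x520
b=crop(T,115,190,120,90,3)  #360x270
c=crop(T,300,125,120,83,3)
im=np.zeros((520,800,3),np.uint8); im[:,:440]=a; im[:270,440:]=b; im[270:519,440:]=c
cv2.imwrite("pics/c1.png",im)
cv2.imwrite("pics/c2.png",crop(S,210,90,130,120,5))
E
```

```text
S g [([312, 303, 16, 13, 170], [319.6, 308.9])]
S r [([318, 274, 17, 15, 202], [326.1, 280.7])]
T g [([165, 215, 19, 8, 62], [175.5, 218.1]), ([166, 238, 8, 9, 44], [169.8, 241.3])]
T r [([190, 243, 12, 13, 117], [195.5, 249.1])]
```

View pics/c1.png

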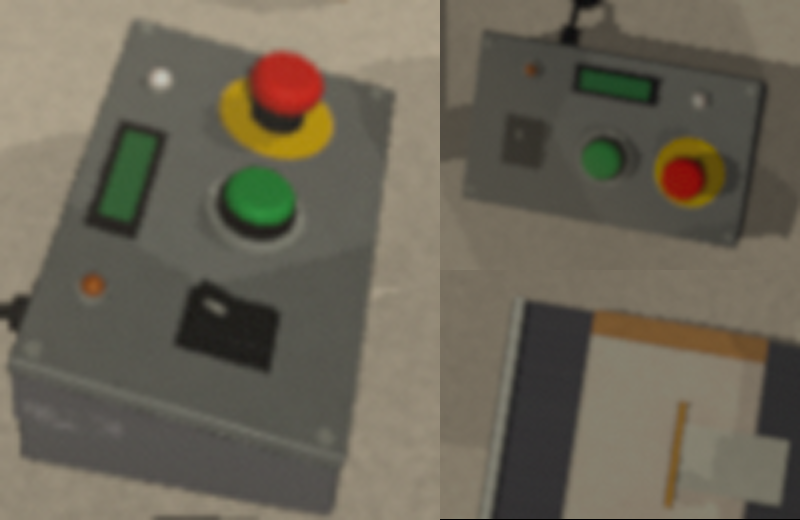

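View pics/c2.png

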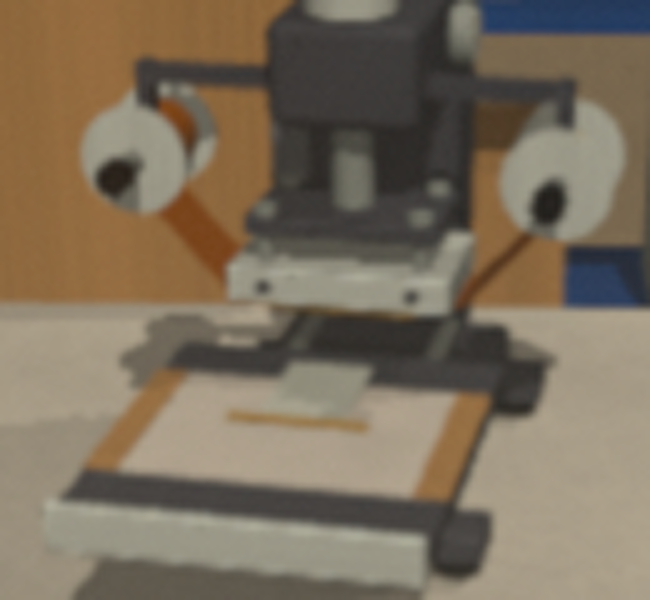

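The crops show these features:
- **Desk corners:** top view at about (129.7,200), (223.7,216.7), (213.7,271.7) and (122.7,255).
- **Rocker:** side-view outline at about (306,330.5), (325,338), (322.5,353) and (299,346.5).
- **Lip:** side-view top corners at about (219.4,190) and (295.6,196.4).

```bash
python3 - <<'E'
import pickle
from h import *
S,T=[pickle.load(open(n+".pkl","rb")) for n in("side","top")]
np.set_printoptions(precision=1,suppress=True)
cs=dict(FmY=((289.5,265),(223.7,216.7),74),NmY=((353.7,283),(213.7,271.7),48),NpY=((340,375),(122.7,255),48),FpY=((258,350.5),(129.7,200),74))
P={}
for k,(a,b,z) in cs.items():
    p,e=tri(S,a,T,b); P[k]=(plane(S,a,z)+plane(T,b,z))/2; print(k,p,e,plane(S,a,z),plane(T,b,z))
c=sum(P.values())/4
ey=P["FpY"]-P["FmY"]+P["NpY"]-P["NmY"]; yaw=np.arctan2(-ey[0],ey[1]); print("console",c,np.degrees(yaw))
R=cv2.Rodrigues(np.array([0,0,yaw]))[0]@cv2.Rodrigues(np.array([0,-np.radians(10),0]))[0]
print("normal",R[:,2])
for n,a,b in(("g",(319.6,308.9),(169.8,241.3)),("r",(326.1,280.7),(195.5,249.1))):
    p,e=tri(S,a,T,b);print(n,p,e, R.T@(p-c))
# rocker outlines at approx heights
for uv,z in(((306,330.5),78),((299,346.5),78),((325,338),66),((322.5,353),66),((308.7,335.7),76)):
    p=plane(S,uv,z);print("rk S",p,R.T@(p-c))
for uv in((137.3,217.3),(150.7,219.3),(149,236),(135.7,234),(141,224.3)):
    p=plane(T,uv,75);print("rk T",p,R.T@(p-c))
for uv in((219.4,190),(295.6,196.4)): print("lip S",plane(S,uv,122))
for uv in((325,135.3),(314,220)): print("lip T",plane(T,uv,122))
E
```

```text
FmY [537.5  92.7  68.6] 3.673759961522527 [535.4  99.7  74. ] [539.2  92.1  74. ]
NmY [392.7 123.   45.3] 3.498859724140873 [391.5 126.1  48. ] [394.8 122.4  48. ]
NpY [439.1 367.5  45. ] 0.17684802963093546 [439.6 369.7  48. ] [439.3 366.4  48. ]
FpY [583.5 340.1  69.5] 2.128359691044046 [581.8 343.9  74. ] [584.3 338.6  74. ]
console [488.3 232.4  61. ] -10.652936620808129
normal [-0.2  0.   1. ]
g [474.  233.3  70.5] 4.671227524501732 [-12.3  -1.7  11.8]
r [456.6 163.4  84.2] 0.15970336677035796 [-14.  -73.6  26. ]
rk S [498.6 297.6  78. ] [ 1.1 66.1 17.1]
rk S [510.8 335.3  78. ] [  6.1 105.3  16.2]
rk S [463.7 303.5  66. ] [-35.9  65.4  11.4]
rk S [469.4 338.1  66. ] [-36.6 100.4  11.5]
rk S [493.7 308.1  76. ] [-5.9 75.4 16.3]
rk T [539.  317.7  75. ] [36.  93.3  7.9]
rk T [533.7 282.2  75. ] [37.3 57.4  7.6]
rk T [490.4 286.6  75. ] [-5.4 53.7 15.2]
rk T [495.7 321.8  75. ] [-6.7 89.3 15.4]
rk T [520.8 307.8  75. ] [20.2 80.2 10.7]
lip S [ 742.6 -172.6  122. ]
lip S [ 527.1 -141.3  122. ]
lip T [ 740.1 -167.   122. ]
lip T [ 528.6 -136.9  122. ]
```

Emit:
servo_tool:
  plan:
    - [[0.026,-0.038,0,0.9,0],[0.026,-0.038,0,0.9,0],[0.026,-0.038,0,0.9,0],[0.026,-0.038,0,0.9,0],[0.026,-0.038,0,0.9,0],[0.026,-0.038,0,0.9,0],[0.026,-0.038,0,0.9,0],[0.026,-0.038,0,0.9,0],[0.026,-0.038,0,0.9,0],[0.026,-0.038,0,0.9,0]]

```text
time: 1.1
tool_pos: [449.7, 187.6, 303.6]
tcp_rot: [-180.0, -0.0, 170.7]
ft_force: [1.7, 0.0, 0.5]
finger_gap: 0.1
grip_force: 0.0
```

Emit:
servo_tool:
  plan:
    - [[0.026,-0.038,0,0,0],[0.026,-0.038,0,0,0],[0.026,-0.038,0,0,0],[0.026,-0.038,0,0,0],[0.026,-0.038,0,0,0],[0.026,-0.038,0,0,0],[0.026,-0.038,0,0,0],[0,0,0,0,0],[0,0,0,0,0]]

```text
time: 2.0
tool_pos: [631.1, -77.6, 302.5]
tcp_rot: [180.0, -0.1, 170.5]
ft_force: [-0.1, -0.1, 0.3]
finger_gap: -0.1
grip_force: 0.0
```

Emit:
servo_tool:
  plan:
    - [[0.004,0,-0.04,0,0],[0.004,0,-0.04,0,0],[0,0,-0.04,0,0],[0,0,-0.01,0,0],[0,0,0,0,0],[0,0,0,0,0]]

```text
time: 2.6
tool_pos: [640.1, -76.2, 176.4]
tcp_rot: [-180.0, 0.2, 170.7]
ft_force: [0.1, -0.7, 0.4]
finger_gap: 0.2
grip_force: 0.0
```

```bash
python3 - <<'E'
from bench import optics
import cv2,numpy as np
f=optics.snapshot("side")["frame"];g=optics.snapshot("top")["frame"]
k=lambda a:cv2.resize(a,None,fx=4,fy=4,interpolation=cv2.INTER_CUBIC)
cv2.imwrite("pics/d.png",np.vstack([k(f[130:215,180:340]),k(g[135:200,280:440])]))
E
```

```text
(no output)
```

View pics/d.png

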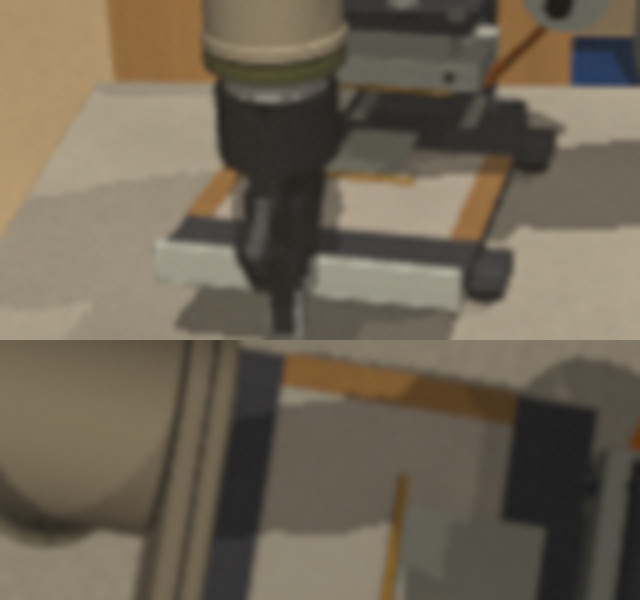

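The closed fingers stand just in front of the lip, near its middle, with the tips at about 103 mm. I'll push along (-0.14, -0.99).

Emit:
servo_tool:
  plan:
    - [[-0.002,-0.012,0,0,0],[-0.002,-0.012,0,0,0],[-0.002,-0.012,0,0,0],[-0.001,-0.01,0,0,0],[-0.001,-0.01,0,0,0],[-0.001,-0.01,0,0,0],[-0.001,-0.01,0,0,0],[-0.001,-0.01,0,0,0]]

```text
time: 3.5
tool_pos: [627.7, -162.9, 173.5]
tcp_rot: [180.0, -0.1, 170.6]
ft_force: [-2.8, 4.1, -0.3]
finger_gap: -0.1
grip_force: 1.9
```

Emit:
servo_tool:
  plan:
    - [[-0.0015,-0.01,0,0,0],[-0.0015,-0.01,0,0,0],[-0.0015,-0.01,0,0,0],[-0.0015,-0.01,0,0,0],[-0.0015,-0.01,0,0,0]]

```text
time: 4.0
tool_pos: [620.4, -213.4, 173.7]
tcp_rot: [180.0, -0.0, 170.6]
ft_force: [-2.2, 4.5, -1.1]
finger_gap: -0.4
grip_force: 1.9
```

Emit:
servo_tool:
  plan:
    - [[-0.001,-0.006,0,0,0],[-0.001,-0.006,0,0,0],[-0.001,-0.006,0,0,0],[-0.0005,-0.004,0,0,0]]

```text
time: 4.4
tool_pos: [617.1, -235.1, 173.9]
tcp_rot: [-180.0, 0.0, 170.6]
ft_force: [-2.2, 4.2, -1.5]
finger_gap: -0.1
grip_force: 1.6
```

Emit:
servo_tool:
  plan:
    - [[-0.0005,-0.004,0,0,0],[-0.0005,-0.004,0,0,0],[-0.0005,-0.003,0,0,0]]

```text
time: 4.7
tool_pos: [616.1, -242.7, 173.9]
tcp_rot: [179.7, -0.0, 170.7]
ft_force: [-0.2, 27.9, 6.0]
finger_gap: 0.4
grip_force: 13.4
```

Emit:
servo_tool:
  plan:
    - [[0,-0.0005,0,0,0],[0,0,0,0,0]]

```text
time: 4.9
tool_pos: [616.2, -242.5, 174.0]
tcp_rot: [179.7, -0.1, 170.7]
ft_force: [-2.1, 20.1, 3.6]
finger_gap: 0.0
grip_force: 9.5
```

Emit:
servo_tool:
  plan:
    - [[0,0.01,0,0,0],[0,0.03,0,0,0],[0,0.04,0.02,0,0],[0,0.035,0.03,0,0],[-0.012,0.045,0,0,0],[-0.012,0.045,0,0,0],[-0.012,0.045,0,0,0],[-0.012,0.045,0,0,0],[-0.012,0.045,0,0,0],[-0.012,0.045,0,0,0]]

```text
time: 5.9
tool_pos: [543.8, 140.2, 225.0]
tcp_rot: [180.0, 0.2, 170.6]
ft_force: [1.5, 0.2, 1.1]
finger_gap: 0.0
grip_force: 0.0
```

```bash
python3 - <<'E'
from bench import optics
import cv2,numpy as np,pickle
from h import *
s=optics.snapshot("top");g=s["frame"];pickle.dump(s,open("top2.pkl","wb"))
cv2.imwrite("pics/e.png",cv2.resize(g[110:280,110:480],None,fx=2,fy=2,interpolation=cv2.INTER_CUBIC))
np.set_printoptions(precision=1,suppress=True)
T=pickle.load(open("top.pkl","rb"));c=np.array([488.3,232.4,61]);yaw=np.radians(-10.65)
R=cv2.Rodrigues(np.array([0,0,yaw]))[0]@cv2.Rodrigues(np.array([0,-np.radians(10),0]))[0]
for uv in((137.3,227.3),(150.7,229.3),(149,246),(135.7,244)):
    p=plane(T,uv,75);print("rk T",p,R.T@(p-c))
for q in((3,75,17),(-13,75,0),(-13,0,20),(-13,-75,34)): print(q,c+R@np.array(q))
E
```

```text
rk T [513.1 317.6  75. ] [10.9 88.3 12.3]
rk T [507.7 282.2  75. ] [12.2 52.5 12.1]
rk T [464.5 286.7  75. ] [-30.5  48.9  19.6]
rk T [469.8 321.8  75. ] [-31.8  84.5  19.8]
(3, 75, 17) [502.2 306.1  78.3]
(-13, 75, 0) [489.6 308.5  58.7]
(-13, 0, 20) [472.3 235.4  78.4]
(-13, -75, 34) [456.1 162.1  92.2]
```

View pics/e.png

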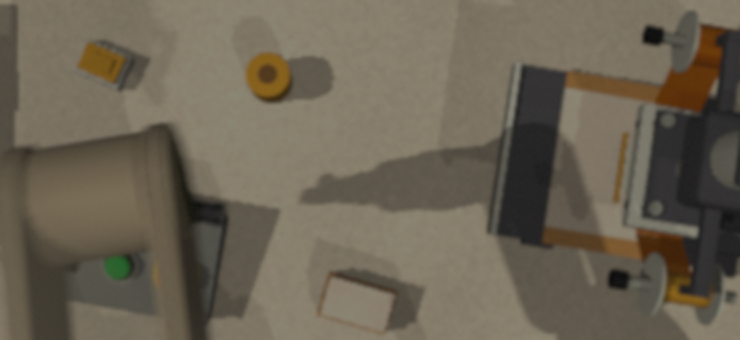

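The table is home: it met a firm stop at 28 N, and the roll, box and die block haven't moved. Next is the rocker.

Emit:
servo_tool:
  plan:
    - [[-0.01,0.04,0,0,0],[-0.01,0.04,0,0,0],[-0.01,0.04,-0.01,0,0],[-0.011,0.04,-0.02,0,0],[0,0.006,-0.025,0,0],[0,0,0,0,0],[0,0,0,0,0]]

```text
time: 6.65
tool_pos: [503.0, 304.3, 169.1]
tcp_rot: [-179.9, 0.0, 170.6]
ft_force: [-0.1, -0.2, -0.6]
finger_gap: -0.1
grip_force: 0.0
```

```bash
python3 - <<'E'
from bench import optics
import cv2
s=optics.snapshot("side");g=s["frame"]
cv2.imwrite("pics/f.png",cv2.resize(g[240:390,240:400],None,fx=4,fy=4,interpolation=cv2.INTER_CUBIC))
E
```

```text
(no output)
```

View pics/f.png

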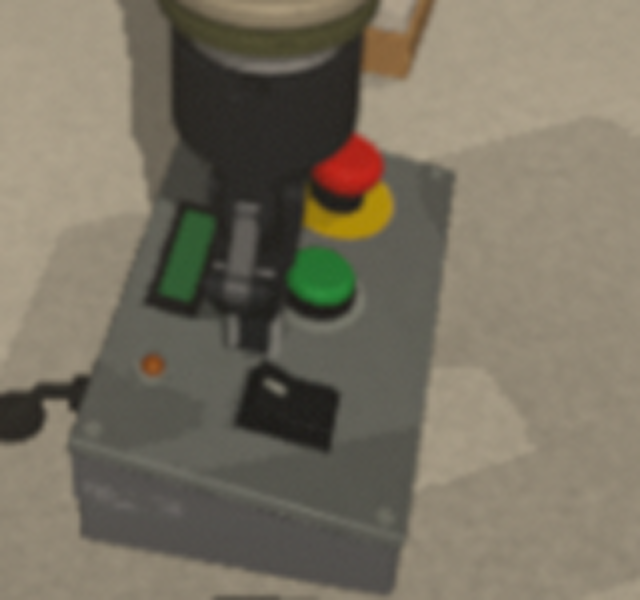

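The closed fingertips are at about (303,327), directly above the far half of the rocker, whose white bar is at (309,336). I'll descend.

Emit:
servo_tool:
  plan:
    - [[0,0.002,-0.008,0,0],[0,0,-0.006,0,0],[0,0,-0.003,0,0],[0,0,-0.003,0,0],[0,0,-0.002,0,0]]

```text
time: 7.2
tool_pos: [503.8, 306.5, 147.7]
tcp_rot: [180.0, 0.1, 170.6]
ft_force: [2.7, -3.4, 5.4]
finger_gap: -0.2
grip_force: 2.6
```

Emit:
servo_tool:
  plan:
    - [[0,0,-0.0015,0,0],[0,0,-0.001,0,0]]

```text
time: 7.4
tool_pos: [503.9, 306.9, 145.5]
tcp_rot: [179.9, 0.2, 170.6]
ft_force: [2.6, -1.8, 4.3]
finger_gap: 0.1
grip_force: 2.3
```

Emit:
servo_tool:
  plan:
    - [[0,0,-0.001,0,0],[0,0,-0.001,0,0]]

```text
time: 7.6
tool_pos: [503.5, 307.2, 143.4]
tcp_rot: [179.9, 0.1, 170.6]
ft_force: [1.4, -2.6, 13.1]
finger_gap: 0.1
grip_force: 6.6
```

Force is rising, so it is reaching the stop. I'll firm it up a little, then lift and look.

Emit:
servo_tool:
  plan:
    - [[0,0,-0.0005,0,0],[0,0,-0.0003,0,0]]

```text
time: 7.8
tool_pos: [503.5, 307.2, 143.3]
tcp_rot: [179.9, 0.1, 170.6]
ft_force: [0.1, -3.1, 14.6]
finger_gap: 0.0
grip_force: 7.3
```

Emit:
servo_tool:
  plan:
    - [[0,0,0.015,0,0],[0,0,0.025,0,0],[0.01,0.03,0.03,0,0],[0.03,0.03,0.03,0,0],[0.03,0.03,0,0,0],[0,0,0,0,0]]

```text
time: 8.4
tool_pos: [572.9, 398.7, 238.4]
tcp_rot: [-180.0, -0.1, 170.7]
ft_force: [0.2, -0.7, -0.9]
finger_gap: 0.3
grip_force: 0.0
```

```bash
python3 - <<'E'
from bench import optics
import cv2,numpy as np
k=lambda a:cv2.resize(a,None,fx=4,fy=4,interpolation=cv2.INTER_CUBIC)
a=optics.snapshot("side")["frame"][260:390,250:350];b=optics.snapshot("top")["frame"][190:280,115:215]
cv2.imwrite("pics/g.png",np.hstack([k(a),np.vstack([k(b),np.zeros((160,400,3),np.uint8)])]))
E
```

```text
(no output)
```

View pics/g.png

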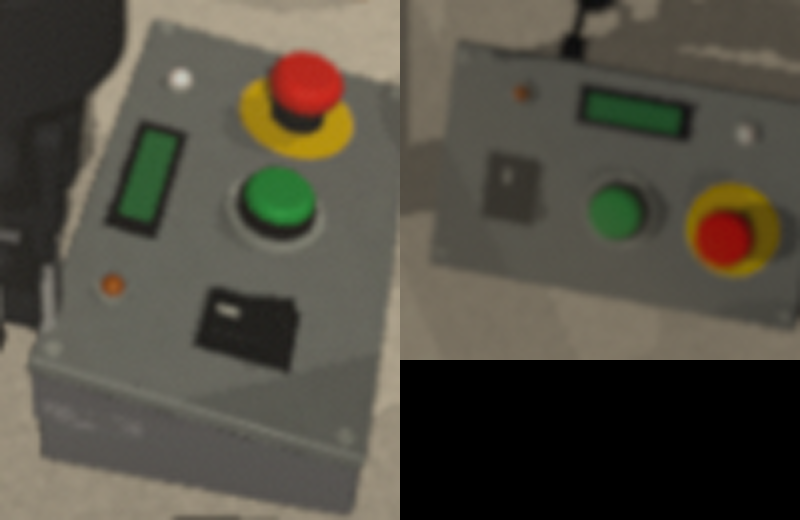

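The rocker now lies with its far half down and its near half up, as wanted. Next is the stamp button: green at about (320,309) in the side view, world position about (473,235,78).

Emit:
servo_tool:
  plan:
    - [[-0.027,-0.041,0,0,0],[-0.027,-0.041,0,0,0],[-0.026,-0.041,-0.01,0,0],[-0.026,-0.041,-0.02,0,0],[0,0,-0.025,0,0],[0,0,-0.02,0,0],[0,0,0,0,0],[0,0,0,0,0]]

```text
time: 9.3
tool_pos: [465.9, 233.3, 166.8]
tcp_rot: [-180.0, -0.0, 170.6]
ft_force: [-0.0, 0.9, -0.3]
finger_gap: 0.2
grip_force: 0.0
```

Emit:
servo_tool:
  plan:
    - [[0,0,-0.004,0,0],[0,0,-0.003,0,0],[0,0,-0.002,0,0]]

```text
time: 9.6
tool_pos: [467.1, 234.0, 157.8]
tcp_rot: [180.0, 0.0, 170.6]
ft_force: [-0.1, 0.3, 0.0]
finger_gap: 0.1
grip_force: 0.0
```

Emit:
servo_tool:
  plan:
    - [[0,0,-0.003,0,0],[0,0,-0.002,0,0],[0.0004,0,-0.002,0,0]]

```text
time: 9.9
tool_pos: [467.1, 233.8, 150.3]
tcp_rot: [-180.0, -0.0, 170.6]
ft_force: [-2.4, -0.0, 1.9]
finger_gap: 0.3
grip_force: 0.8
```

Emit:
servo_tool:
  plan:
    - [[0.0004,0,-0.002,0,0],[0.0004,0,-0.002,0,0]]

```text
time: 10.1
tool_pos: [467.9, 233.7, 146.4]
tcp_rot: [-180.0, -0.0, 170.6]
ft_force: [-2.9, -0.8, 4.1]
finger_gap: 0.2
grip_force: 2.2
```

Emit:
servo_tool:
  plan:
    - [[0.0004,0,-0.0015,0,0],[0.0002,0,-0.001,0,0]]

```text
time: 10.3
tool_pos: [468.4, 233.6, 143.8]
tcp_rot: [-180.0, -0.0, 170.6]
ft_force: [-4.7, -1.7, 4.2]
finger_gap: 0.1
grip_force: 3.0
```

Emit:
servo_tool:
  plan:
    - [[0.0002,0,-0.001,0,0],[0.0002,0,-0.001,0,0]]

```text
time: 10.5
tool_pos: [468.7, 233.7, 143.0]
tcp_rot: [-180.0, -0.1, 170.6]
ft_force: [-13.9, -5.5, 22.5]
finger_gap: 0.1
grip_force: 12.1
```

Emit:
servo_tool:
  plan:
    - [[0.0001,0,-0.0005,0,0],[0,0,0,0,0]]

```text
time: 10.7
tool_pos: [468.7, 233.7, 143.0]
tcp_rot: [-180.0, -0.1, 170.6]
ft_force: [-13.7, -4.6, 20.4]
finger_gap: 0.1
grip_force: 11.5
```

The button is at its stop at about 20 N. I'll hold it for 3 s.

Emit:
servo_tool:
  plan:
    - [[0,0,0,0,0],[0,0,0,0,0],[0,0,0,0,0],[0,0,0,0,0],[0,0,0,0,0],[0,0,0,0,0],[0,0,0,0,0],[0,0,0,0,0],[0,0,0,0,0],[0,0,0,0,0]]

```text
time: 11.7
tool_pos: [468.7, 233.7, 143.0]
tcp_rot: [-180.0, -0.1, 170.6]
ft_force: [-13.4, -5.5, 21.1]
finger_gap: 0.2
grip_force: 11.4
```

```bash
python3 - <<'E'
from bench import optics
import cv2
s=optics.snapshot("side");g=s["frame"]
cv2.imwrite("pics/h.png",cv2.resize(g[90:390,200:360],None,fx=2,fy=2,interpolation=cv2.INTER_CUBIC))
E
```

```text
(no output)
```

View pics/h.png

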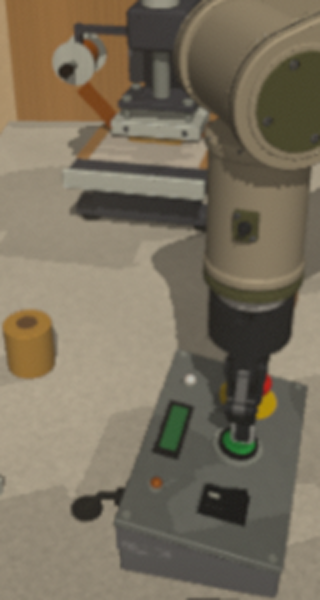

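Emit:
servo_tool:
  plan:
    - [[0,0,0,0,0],[0,0,0,0,0],[0,0,0,0,0],[0,0,0,0,0],[0,0,0,0,0],[0,0,0,0,0],[0,0,0,0,0],[0,0,0,0,0],[0,0,0,0,0],[0,0,0,0,0]]

```text
time: 12.75
tool_pos: [468.7, 233.7, 143.0]
tcp_rot: [-180.0, -0.1, 170.6]
ft_force: [-13.0, -4.9, 22.2]
finger_gap: 0.1
grip_force: 11.4
```

Emit:
servo_tool:
  plan:
    - [[0,0,0,0,0],[0,0,0,0,0],[0,0,0,0,0],[0,0,0,0,0],[0,0,0,0,0],[0,0,0,0,0],[0,0,0,0,0],[0,0,0,0,0],[0,0,0,0,0],[0,0,0,0,0]]

```text
time: 13.75
tool_pos: [468.7, 233.7, 143.0]
tcp_rot: [-180.0, -0.1, 170.6]
ft_force: [-12.4, -4.6, 21.6]
finger_gap: -0.1
grip_force: 11.4
```

The picture shows the button pressed flush under the fingers at about (319,310), the head lowered onto the table at about (280,155), the table home and the rocker on. Releasing now.

Emit:
servo_tool:
  plan:
    - [[-0.001,0,0.006,0,0],[0,0,0.015,0,0],[0,0,0.03,0,0],[0,0,0.04,0,0],[0.03,0.03,0.01,0,0],[0.03,0.04,0,0,0],[0.03,0.04,0,0,0],[0.01,0.04,0,0,0],[0,0,0,0,0],[0,0,0,0,0]]

```text
time: 14.75
tool_pos: [568.1, 384.5, 242.0]
tcp_rot: [-180.0, -0.0, 170.7]
ft_force: [-0.9, -0.5, -0.4]
finger_gap: 0.0
grip_force: 0.0
```

```bash
python3 - <<'E'
from bench import optics
import cv2
s=optics.snapshot("side");g=s["frame"]
cv2.imwrite("pics/i.png",cv2.resize(g[90:390,160:400],None,fx=2,fy=2,interpolation=cv2.INTER_CUBIC))
E
```

```text
(no output)
```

View pics/i.png

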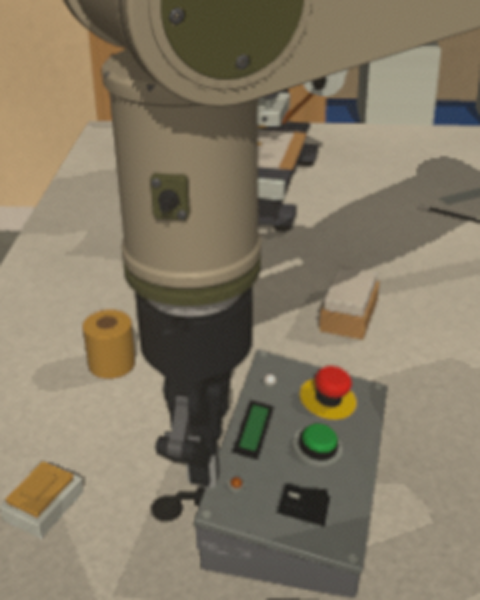

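The button is up again at about (320,308), the red stop is untouched, the rocker is on, the loose items stand where they were and the arm is clear. Handing in.

```bash
python3 -c "
from bench import r
print(r.hand_in())"
```

```text
the job is handed in; nothing more can be done
None
```

The foil impression is made and handed in: I pushed the table home to its firm stop, switched the rocker on, and held the stamp button fully down for about 3 s before letting it come up; nothing else was touched.

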